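Find the analyser's loose hold-down bolt and hold its cap open

TASK

The drop-shape analyser rocks on its base and one of its three capped hold-down bolts is loose. First take the steel sample block off the stage and lay it on the floor of the open drawer without dropping it; then tap the caps with shut fingers until you find the one that gives, lift that cap by its lip to 60 degrees or so and finish while still holding it open, so that a colleague can get a spanner on the bolt. Do not lift the other two caps, and leave everything else on the bench where it is.

Things in the scene. Friction and masses are not known exactly. Their poses are not given: they have to be found in the camera images.
- plate: The analyser's aluminium base plate, 280 x 380 x 20 mm, lying on the bench. Origin at the centre of its underside; x points away from the robot's side, y along its 380 mm side, z up. Three black capped bolts stand on its near half; on its far half the sample stage, the lens barrel (plate y +100 to +190 mm, 124 mm high) and the backlight (y -115 to -148, 125 high).
- stage_top (a point): Middle of the flat top of the black square sample stage (90 x 90 mm), 85 mm above the bench; axes as the plate's. Beyond it, at +68 mm in x and -165 mm in y from here, stands the dosing column with its parked syringe (about 45 x 70 mm, 235 mm high above the bench).
- cap_1_top (a point): Middle of the flat top of the shut bolt cap at the plate's -y end, 50 mm above the bench; axes as the plate's. A round black hood, 46 mm across, 18 mm high. Its hinge lies on the robot's side: axis along plate y, 27 mm towards plate -x from this point and 16 mm below it. The three caps look the same; which one covers the loose bolt changes each time.
- cap_2_top (a point): The same for the middle cap, 105 mm along the plate from the other two and 20 mm nearer to the robot's side.
- cap_3_top (a point): The same for the cap at the plate's +y end.
- cap_1_lip (a point): Middle of the grip lip of cap 1 as it stands when shut, 44 mm above the bench and 24 mm above the plate; axes as the plate's. The lip sticks out of the hood on the far side (plate +x): 16 mm wide (y), 8 mm thick (z), 25 mm long (x, 12.5 mm each way from here). This point belongs to the plate: it does not move as the cap opens.
- cap_2_lip (a point): The same for the middle cap.
- cap_3_lip (a point): The same for cap 3.
- loose_bolt (a joint): How far the loose bolt is pushed down (m): 0 at rest to 0.005. It sinks with its cap on it: a push of about 1.5 N on the shut cap starts it, 3.5 N takes it fully down, and it springs back. The two tight bolts do not move at all. The reading does not say at which of the three places the loose bolt is.
- loose_cap (a joint): Opening angle of the cap on the loose bolt (rad): 0 shut, up to 1.4. The lip rises and swings towards the robot. A light spring shuts it when it is let go (about 1 N at the lip holds it).
- tight_1_cap (a joint): Opening angle of the cap on one of the tight bolts (rad), 0 shut; same hinge and spring.
- tight_2_cap (a joint): Opening angle of the cap on the other tight bolt (rad), 0 shut; same hinge and spring.
- sample_mid (a point): Centre of the sample: a plain steel block 60 x 25 x 18 mm (x, y, z of its axes), lying on the sample stage, its underside 9 mm below this point.
- drawer_spot (a point): Point on the floor of the white cabinet's open top drawer, mid-way in its free part; x points into the cabinet, y across, z up. From here: front wall 55 mm to -x, edge of the cabinet's top 50 to 75 mm to +x, side wall 59 mm to +y, fixed grey needle case (22 mm high) 59 mm to -y. Heights over the floor: walls 42 mm, front panel 50 mm, cabinet top 64 mm.
- case_drawer0 (a joint): How far the top drawer is pulled out (m), 0 shut, at most 0.166; it slides along its x with about 1 N of friction.
- thumbscrew_mid (a point): Centre of a thing to leave alone: steel knurled thumbscrew, standing head-down (head 20 dia x 9 mm, 26 mm high) on the base plate between two caps.
- driver_mid (a point): Centre of a thing to leave alone: black-handled screwdriver, 170 mm long, lying on the bench in front of the base plate.
- beaker_mid (a point): Centre of a thing to leave alone: glass beaker, 68 mm across, 85 mm high.
- dish_mid (a point): Centre of a thing to leave alone: shallow glass dish, 90 mm across, 16 mm high.
- solvent_mid (a point): Centre of a thing to leave alone: amber solvent bottle, 64 mm across, 130 mm high.
- tweezers_mid (a point): Centre of a thing to leave alone: steel tweezers, 126 mm long, lying flat.
- puck_mid (a point): Centre of a thing to leave alone: brass puck, 40 mm across, 12 mm high.

How it is judged:
By the outcome, as a careful person would: the job done as asked, in the order asked, and still so for the second after the job is handed in, while the arm keeps its last pose, push and grip.
It also fails if it takes over 64 s, if anything falls off the work surface, if the arm or the gripper's body presses on something with over 40 N, if the wrist force passes 120 N, or if a joint passes its speed limit or range.

ROBOT

A 6-joint arm with a two-finger parallel gripper is mounted at the origin on the work surface. World frame = base frame: x ahead of the robot, y to its left, z up, the work surface at z = 0. Lengths are in m, angles in rad, forces in N, time in s.
With the tool pointing down it reaches from about 0.375 to 0.975 m from the base axis. Payload 3.8 kg.
Tool frame: the origin (TCP) lies between the finger pads; the fingertips stand 22 mm ahead of it and the grasp point (between the pads) lies 3 mm ahead of it (bot.finger_overhang is the distance from the TCP to the fingertips, in m); x points along the fingers, y is the direction in which the jaws open and shut, and the axes are right-handed (so a half turn about x gives the same grasp; the last joint's range is limited). The gripper opens to 85 mm and grips with 20 to 120 N. Pads are 22 mm wide; open, the fingers measure 114 mm over their backs; the gripper's body (76 mm by 85 mm) begins 54 mm behind the grasp point. The pads swing forward as they close: fully open they stand 13 mm farther back than shut.
Start: joints at [1.303, 0.264, 1.604, -0, 1.274, -0.037], TCP at [0.154, 0.657, 0.253] pointing down, gripper open.
Joint ranges: [-2.63, 2.63], [-0.94, 2.18], [0.31, 2.57], [-1.31, 4.45], [0, 2.66], [-2.55, 2.55]. Speed limits (rad/s): [2.57, 2.57, 3.14, 3.14, 3.14, 3.14].

INTERFACE

Orientations are given as a rotation vector (axis times angle).
In Python, from workcell import bot gives the robot as it stands. The module is installed in compiled form; this text tells all that it offers.
- The arm moves only by the tool arm_command, never from a script. Its argument "series" is a list that holds one entry, the list of rows, each a list of 7 numbers: the turn, a rotation vector about the tool's x, y, z in rad, then the shift along the tool's x, y, z in cm, then the opening, from 0 (shut) to 1 (fully open). In form: [[[rx, ry, rz, x, y, z, grip], ...]]. A call has 1 to 10 rows; each row shifts and turns the pose as measured when the row begins, along the tool's axes as they then stand; what a row does not reach is not made up. A row lasts 1/10 s, in which the tool goes at most 50 mm and 8.59 degrees, less where a joint would pass 70% of its speed; a pose out of reach is approached as far as the arm can. A call is refused whole if a number of a shift passes 5 or a number of a turn 0.15, either way. A call with a gripper value outside its range is refused whole. The fingers move at their own pace and stop on an object; "newtons" is the grip in N (left out, the last holds). Time passes only in rows, so rows that do not move let the fingers close. It gives the time, the measured TCP pose, the force and the opening at its end, in the units of the state.
- bot.read_state(): the state, without advancing time (a new reading comes with each control period).
- bot.read_camera(name): name is "scene" or "top" or "wrist"; returns (picture, depth): 400x640x3 uint8, blue, green, red; 400x640 float32, m along the optical axis (not along the pixel's ray), 0 where there is no reading.
- bot.camera_info(name): a dict with "K" (3x3 intrinsics, pixels), "extrinsics" (4x4, takes a point from camera to world coordinates). Camera axes: x right, y down, z forward; pixel columns grow to the right and rows downward; lengths in m; the calibration is good to about 2 mm. A picture is of the moment at which its call begins: read the wrist's pose just before it. camera_info takes no time and is no camera call; for the wrist camera it gives the pose at the moment of the call.
- bot.finish_job(): hands the job in, once; it reports no verdict.
The state is a dict: "time": time; "q": joint angles; "joint_vel": joint speeds; "joint_torque": joint torques, N m; "tool_pos": TCP position; "tcp_rot": TCP orientation; "wrist_force": force on the tool from outside, world axes, zero at the start; "torque": the same for the moment, N m; "width": opening from 0.0 (shut) to 1.0 (fully open).
Only numpy, scipy, OpenCV 4.12 (cv2) and the standard library are available. Lean on these libraries where they do the work, as an engineer would, in place of code of your own. Each camera call takes 0.05 s, during which the arm holds its last target.

## Working session

There is one attempt and no reset: what is moved stays moved. The work goes in short steps, Python scripts to look and compute and a tool call to move; the robot and the scene stay as the last step left them, time stands still between calls to the robot, and variables do not carry over. Pictures are saved under pics/ and viewed, and the job is handed in when it is done.

Besides the shell and the picture viewer there is one more tool, called after "Emit:" as name(argument=value, ...) on one line, values as JSON. arm_command: Moves the arm, as the interface text tells. Its arguments: {"type":"object","properties":{"series":{"type":"array"},"newtons":{"type":"number"}},"required":["series"]}

```bash
mkdir -p pics; ls; python3 - <<'E'
from workcell import bot
import cv2,numpy as np
np.set_printoptions(precision=4,suppress=True)
s=bot.read_state();print(s, bot.finger_overhang)
for n in ["scene","top","wrist"]:
    i=bot.camera_info(n);print(n,i["K"],i["extrinsics"])
    p,d=bot.read_camera(n)
    cv2.imwrite(f"pics/{n}0.png",p);np.save(f"pics/{n}0.npy",d);np.save(f"pics/{n}0_T.npy",i["extrinsics"])
E
```

```text
pics
{'time': 0.0, 'q': array([ 1.3031,  0.2647,  1.6054, -0.    ,  1.2737, -0.0369]), 'joint_vel': array([-0.0002,  0.0011, -0.0007, -0.0004,  0.0009,  0.0026]), 'joint_torque': array([ -0.0001, -51.5098, -36.7325,   0.0002,   0.0127,  -0.    ]), 'tool_pos': array([0.1542, 0.6564, 0.252 ]), 'tcp_rot': array([ 0.1795,  1.5635, -0.183 ]), 'wrist_force': array([ 0.546 , -0.3397,  0.8694]), 'torque': array([0.0048, 0.0155, 0.0394]), 'width': 0.9964467737417628} 0.022
scene [[406.5955   0.     321.427 ]
 [  0.     406.5955 205.6221]
 [  0.       0.       1.    ]] [[ 0.7939  0.4781 -0.3758  1.046 ]
 [ 0.6079 -0.6083  0.5104 -0.7318]
 [ 0.0154 -0.6336 -0.7735  1.1768]
 [ 0.      0.      0.      1.    ]]
top [[403.1119   0.     313.4939]
 [  0.     403.1119 200.765 ]
 [  0.       0.       1.    ]] [[ 0.0269 -0.9949  0.0969  0.4203]
 [-0.9996 -0.0267  0.0032  0.0067]
 [-0.0006 -0.0969 -0.9953  1.1442]
 [ 0.      0.      0.      1.    ]]
wrist [[360.0325   0.     314.213 ]
 [  0.     360.0325 200.3825]
 [  0.       0.       1.    ]] [[ 0.2284  0.94    0.2534  0.0896]
 [ 0.9736 -0.22   -0.0614  0.6715]
 [-0.0019  0.2607 -0.9654  0.373 ]
 [ 0.      0.      0.      1.    ]]
```

View pics/scene0.png

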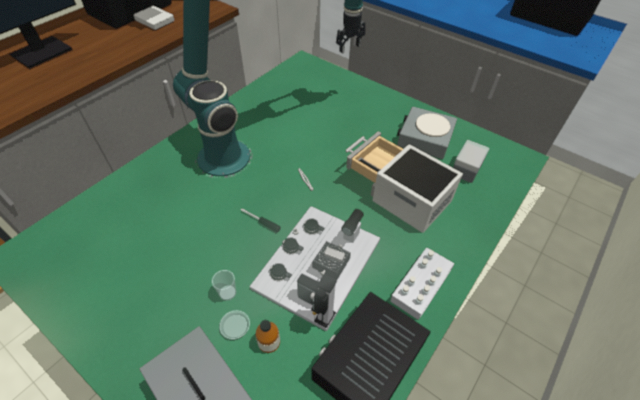

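View pics/top0.png

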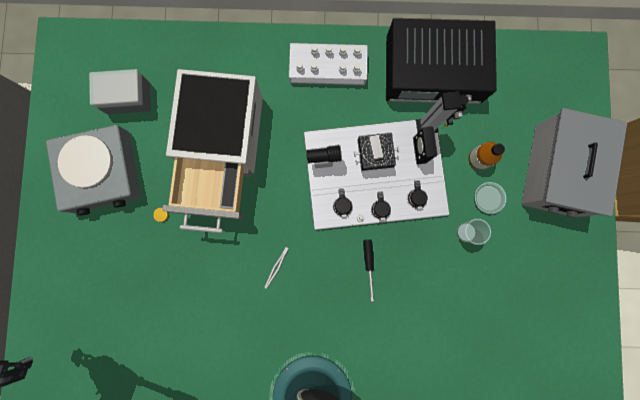

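View pics/wrist0.png

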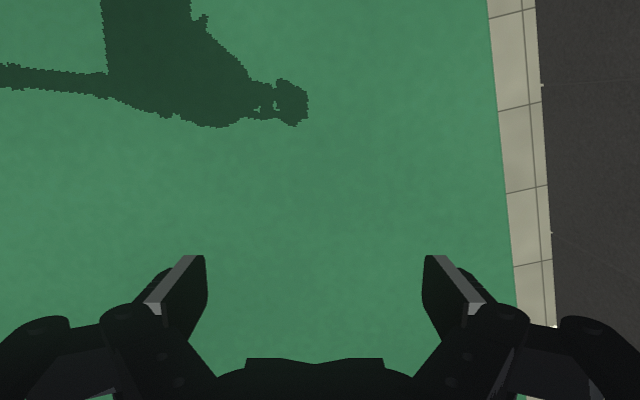

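The top view shows the plate around (377,175), with caps at (343,205), (381,208) and (418,197). The sample is at (377,147) and the drawer around (203,185). I'll zoom in and deproject these.

```bash
cat > h.py <<'E'
import cv2,numpy as np
from workcell import bot
from scipy.spatial.transform import Rotation as R
np.set_printoptions(precision=4,suppress=True)
def deproj(n,u,v,z=None,d=None,T=None):
    i=bot.camera_info(n);K=i["K"];T=i["extrinsics"] if T is None else T
    r=np.array([(u-K[0,2])/K[0,0],(v-K[1,2])/K[1,1],1.])
    w=T[:3,:3]@r
    if z is not None: s=(z-T[2,3])/w[2]
    else: s=d[int(round(v)),int(round(u))]
    return T[:3,3]+s*w
def proj(n,P,T=None):
    i=bot.camera_info(n);K=i["K"];T=i["extrinsics"] if T is None else T
    c=(np.asarray(P)-T[:3,3])@T[:3,:3]
    return (c@K.T)[...,:2]/c[...,2:]
def grab(n,tag):
    i=bot.camera_info(n);p,d=bot.read_camera(n)
    cv2.imwrite(f"pics/{tag}.png",p);np.save(f"pics/{tag}.npy",d);np.save(f"pics/{tag}_T.npy",i["extrinsics"])
    return p,d,i["extrinsics"]
E
python3 - <<'E'
import cv2
p=cv2.imread("pics/top0.png")
cv2.imwrite("pics/c1.png",cv2.resize(p[115:235,300:460],None,fx=5,fy=5,interpolation=cv2.INTER_CUBIC))
cv2.imwrite("pics/c2.png",cv2.resize(p[140:240,150:270],None,fx=6,fy=6,interpolation=cv2.INTER_CUBIC))
E
```

```text
(no output)
```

View pics/c1.png

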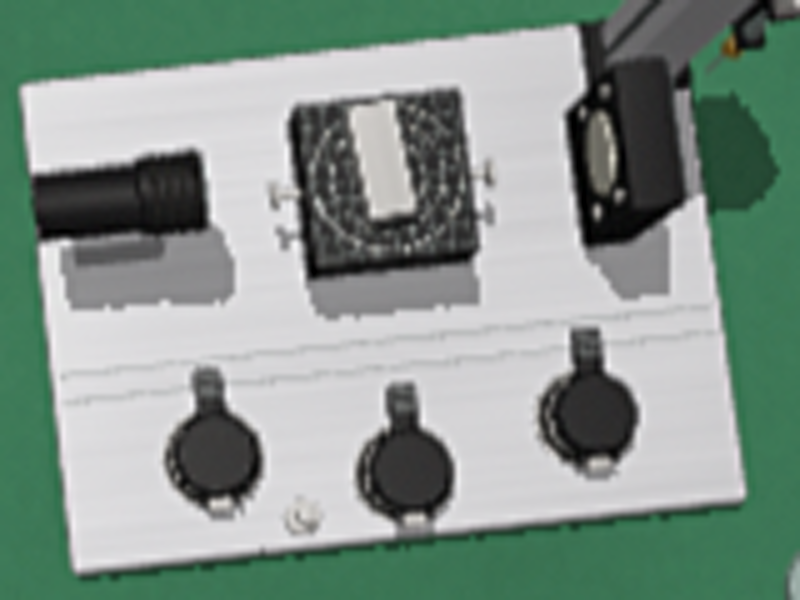

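View pics/c2.png

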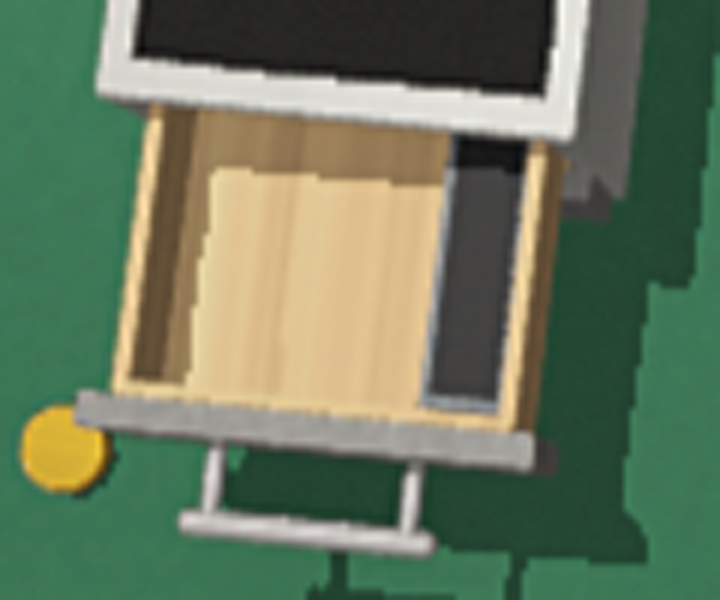

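```bash
python3 - <<'E'
from h import *
d=np.load("pics/top0.npy")
def c1(x,y): return (300+(x+.5)/5-.5,115+(y+.5)/5-.5)
def c2(x,y): return (150+(x+.5)/6-.5,140+(y+.5)/6-.5)
for n,x,y,z in [("pl",22,87,.02),("pr",745,500,.02),("pln",78,572,.02),("s1",350,103,.103),("s2",393,97,.103),("s3",413,212,.103),("s4",370,220,.103),("st1",290,104,.085),("st2",462,90,.085),("st3",478,250,.085),("st4",312,268,.085),("cap3",215,453,.05),("cap2",405,470,.05),("cap1",595,412,.05),("lip3",208,390,.048),("lip2",401,402,.048),("lip1",587,348,.048)]:
    u,v=c1(x,y); print(n,deproj("top",u,v,z=z), "depth:",deproj("top",u,v,d=d))
print("drawer")
for n,x,y in [("floor",320,250),("floor2",280,350),("floor3",400,200),("case",470,270),("case2",455,380),("panel",300,420),("lwall",130,330),("rwall",545,200),("ctop",350,90),("handle",300,525)]:
    u,v=c2(x,y); print(n,deproj("top",u,v,d=d))
E
```

```text
pl [0.7258 0.0427 0.02  ] depth: [0.7253 0.0426 0.0218]
pr [ 0.5011 -0.3678  0.02  ] depth: [ 0.5025 -0.3744  0.0002]
pln [0.451  0.0035 0.02  ] depth: [ 0.4516  0.0034 -0.0033]
s1 [ 0.6993 -0.1331  0.103 ] depth: [ 0.7039 -0.1355  0.0858]
s2 [ 0.7031 -0.1558  0.103 ] depth: [ 0.7081 -0.1587  0.0845]
s3 [ 0.6418 -0.167   0.103 ] depth: [ 0.644  -0.1687  0.0927]
s4 [ 0.6369 -0.1445  0.103 ] depth: [ 0.6413 -0.1475  0.082 ]
st1 [ 0.7027 -0.1034  0.085 ] depth: [ 0.7204 -0.1103  0.0186]
st2 [ 0.7128 -0.1956  0.085 ] depth: [ 0.7313 -0.2083  0.0183]
st3 [ 0.626  -0.2048  0.085 ] depth: [ 0.6275 -0.2064  0.0771]
st4 [ 0.6139 -0.1166  0.085 ] depth: [ 0.6156 -0.1176  0.0756]
cap3 [ 0.5168 -0.0694  0.05  ] depth: [ 0.5168 -0.0694  0.0499]
cap2 [ 0.5103 -0.1729  0.05  ] depth: [ 0.5102 -0.1726  0.0521]
cap1 [ 0.5449 -0.2762  0.05  ] depth: [ 0.5449 -0.2764  0.0495]
lip3 [ 0.5515 -0.065   0.048 ] depth: [ 0.5513 -0.0649  0.0498]
lip2 [ 0.5477 -0.1707  0.048 ] depth: [ 0.5478 -0.1707  0.0477]
lip1 [ 0.5803 -0.2723  0.048 ] depth: [ 0.5804 -0.2725  0.0473]
drawer
floor [0.5675 0.3046 0.0856]
floor2 [0.5225 0.3194 0.087 ]
floor3 [0.5907 0.2703 0.086 ]
case [0.5579 0.2339 0.1042]
case2 [0.5094 0.2368 0.1098]
panel [0.4885 0.2944 0.1377]
lwall [0.5252 0.3709 0.1289]
rwall [0.5867 0.1995 0.1211]
ctop [0.6258 0.277  0.1522]
handle [0.4453 0.2976 0.1183]
```

```bash
cat >> h.py <<'E'
def down(yaw):
    # tool x down, tool y at world angle yaw
    y=np.array([np.cos(yaw),np.sin(yaw),0]);x=np.array([0,0,-1.]);z=np.cross(x,y)
    return np.c_[x,y,z]
def go(pos,Rt=None):
    s=bot.read_state();Rc=R.from_rotvec(s["tcp_rot"]).as_matrix()
    dl=Rc.T@(np.asarray(pos)-s["tool_pos"])*100
    print("t",round(s["time"],2),"tcp",s["tool_pos"],"shift cm",dl,"yaw",np.arctan2(Rc[1,1],Rc[0,1]),"F",s["wrist_force"],"w",round(s["width"],3))
    if Rt is not None: print("turn",R.from_matrix(Rc.T@Rt).as_rotvec())
    return dl
E
python3 - <<'E'
from h import *
s=bot.read_state();print(R.from_rotvec(s["tcp_rot"]).as_matrix())
go([.67,-.15,.22],down(np.pi/2+.18));go([.67,-.15,.22],down(-np.pi/2+.18))
def c2(x,y): return (150+(x+.5)/6-.5,140+(y+.5)/6-.5)
for n,x,y,z in [("lw1",135,380,.128),("lw2",165,110,.128),("cs1",425,400,.108),("cs2",447,145,.108),("fw1",130,385,.128),("fw2",515,430,.128),("cab1",100,95,.15),("cab2",570,140,.15)]:
    print(n,deproj("top",*c2(x,y),z=z))
E
```

```text
[[-0.0005  0.2287  0.9735]
 [-0.0017  0.9735 -0.2287]
 [-1.     -0.0018 -0.0001]]
t 0.15 tcp [0.1542 0.6566 0.2522] shift cm [  3.3369 -66.7211  68.6557] yaw 1.3400681556441985 F [ 0.0291  0.9996 -0.4619] w 1.0
turn [-0.4107 -0.0004  0.0018]
t 0.15 tcp [0.1542 0.6566 0.2522] shift cm [  3.3369 -66.7211  68.6557] yaw 1.3400681556441985 F [ 0.0291  0.9996 -0.4619] w 1.0
turn [2.7309 0.0024 0.0006]
lw1 [0.5042 0.3678 0.128 ]
lw2 [0.62  0.362 0.128]
cs1 [0.5005 0.2497 0.108 ]
cs2 [0.6118 0.2456 0.108 ]
fw1 [0.502  0.3698 0.128 ]
fw2 [0.4874 0.2065 0.128 ]
cab1 [0.6214 0.3818 0.15  ]
cab2 [0.6076 0.1848 0.15  ]
```

Emit:
arm_command(series=[[[-0.04,0,0,0,-3.3,3.4,1],[-0.04,0,0,0,-3.3,3.4,1],[-0.04,0,0,0,-3.3,3.4,1],[-0.04,0,0,0,-3.3,3.4,1],[-0.04,0,0,0,-3.3,3.4,1],[-0.04,0,0,0,-3.3,3.4,1],[-0.04,0,0,0,-3.3,3.4,1],[-0.04,0,0,0,-3.3,3.4,1],[-0.04,0,0,0,-3.3,3.4,1],[-0.04,0,0,0,-3.3,3.4,1]]])

```text
time: 1.15
tool_pos: [0.4821, 0.3056, 0.2479]
tcp_rot: [-0.158, 1.569, 0.152]
wrist_force: [0.3, 0.1, 0.0]
width: 0.997
```

```bash
python3 -c "
from h import *
go([.67,-.15,.22],down(np.pi/2+.18))"
```

```text
t 1.15 tcp [0.4821 0.3056 0.2479] shift cm [  2.8969 -48.3455   9.5162] yaw 1.768006268255115 F [0.2552 0.0744 0.022 ] w 0.997
turn [ 0.0172 -0.0044  0.0032]
```

Emit:
arm_command(series=[[[0,0,0,0,-4.6,0.9,1],[0,0,0,0,-4.6,0.9,1],[0,0,0,0,-4.6,0.9,1],[0,0,0,0,-4.6,0.9,1],[0,0,0,0,-4.6,0.9,1],[0,0,0,0,-4.6,0.9,1],[0,0,0,0,-4.6,0.9,1],[0,0,0,0,-4.6,0.9,1],[0,0,0,0,-4.6,0.9,1],[0,0,0,0,-4,0.9,1]]])

```text
time: 2.15
tool_pos: [0.6655, -0.1405, 0.2456]
tcp_rot: [-0.156, 1.571, 0.153]
wrist_force: [0.7, 0.7, 1.2]
width: 1.001
```

```bash
python3 -c "
from h import *
go([.67,-.15,.22],down(np.pi/2+.18))"
```

```text
t 2.15 tcp [ 0.6655 -0.1405  0.2456] shift cm [ 2.5638 -1.0112  0.2687] yaw 1.7676480881623324 F [0.7379 0.696  1.2005] w 1.001
turn [ 0.0168 -0.0056  0.0015]
```

Emit:
arm_command(series=[[[-0.01,0,0,2,-1,0.3,1],[0,0,0,0,0,0,0.6]]])

```text
time: 2.35
tool_pos: [0.6715, -0.1567, 0.2242]
tcp_rot: [-0.16, 1.571, 0.155]
wrist_force: [-0.2, 0.0, -0.9]
width: 0.864
```

```bash
python3 -c "
from h import *
p,d,T=grab('wrist','w1')
go([.67,-.15,.22],down(np.pi/2+.18))
cv2.imwrite('pics/w1b.png',p)
"
```

```text
t 2.4 tcp [ 0.6724 -0.1563  0.2264] shift cm [ 0.639   0.6707 -0.1036] yaw 1.7718568593323147 F [ 0.1065 -0.0236  0.1675] w 0.773
turn [ 0.0211 -0.0031  0.0046]
```

View pics/w1b.png

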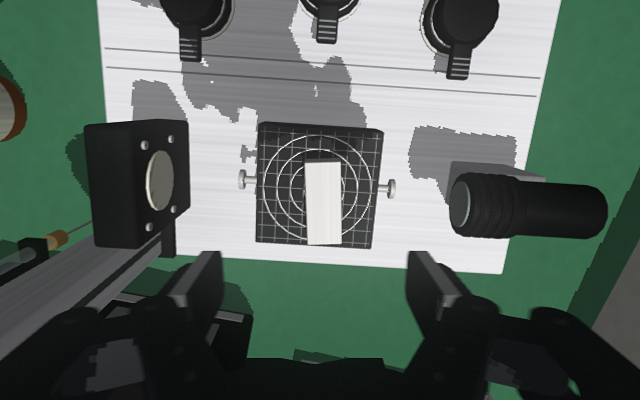

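```bash
python3 -c "
from h import *
T=np.load('pics/w1_T.npy');d=np.load('pics/w1.npy')
P=[deproj('wrist',u,v,z=.103,T=T) for u,v in [(305,163),(340,162),(341,244),(307,245)]]
print(np.array(P),np.mean(P,0))
ax=P[2]+P[3]-P[0]-P[1];print(np.arctan2(ax[1],ax[0]))
print(deproj('wrist',322,200,d=d,T=T),deproj('wrist',270,230,d=d,T=T))
for u,v in [(190,45),(326,30),(458,65)]: print(deproj('wrist',u,v,d=d,T=T))
print(proj('wrist',np.array([[.67,-.15,.103]]),T))
"
```

```text
[[ 0.6454 -0.1689  0.103 ]
 [ 0.64   -0.1458  0.103 ]
 [ 0.6978 -0.1322  0.103 ]
 [ 0.7035 -0.156   0.103 ]] [ 0.6717 -0.1507  0.103 ]
0.2250509723009562
[ 0.6685 -0.1523  0.103 ] [ 0.7042 -0.1851  0.0853]
[ 0.607  -0.1697  0.3455]
[ 0.5512 -0.1727  0.0481]
[ 0.5555 -0.0676  0.0496]
[[324.7806 202.6454]]
```

Emit:
arm_command(series=[[[0.01,0,0,2,0.6,-0.1,0.6],[0,0,0,3,0,0,0.6],[0,0,0,3,0,0,0.6],[0,0,0,1.5,0,0,0.6],[0,0,0,0,0,0,0.6]]])

```text
time: 2.9
tool_pos: [0.672, -0.1458, 0.1356]
tcp_rot: [-0.157, 1.561, 0.148]
wrist_force: [-0.1, 0.4, 0.1]
width: 0.601
```

```bash
python3 -c "
from h import *
go([.671,-.1505,.1095],down(np.pi/2+.21))"
```

```text
t 2.9 tcp [ 0.672  -0.1458  0.1356] shift cm [ 2.6081 -0.4309 -0.1956] yaw 1.7648319187277917 F [-0.1261  0.4066  0.0686] w 0.601
turn [-0.016   0.004   0.0061]
```

Emit:
arm_command(series=[[[-0.016,0.004,0.006,1.5,-0.4,-0.2,0.6],[0,0,0,0.7,0,0,0.6],[0,0,0,0,0,0,0.6]]])

```text
time: 3.2
tool_pos: [0.6728, -0.1495, 0.116]
tcp_rot: [-0.168, 1.56, 0.166]
wrist_force: [0.6, -0.1, 0.7]
width: 0.6
```

```bash
python3 -c "
from h import *
go([.671,-.1505,.1095],down(np.pi/2+.21))
p,d,T=grab('wrist','w2')"
```

```text
t 3.2 tcp [ 0.6728 -0.1495  0.116 ] shift cm [ 0.6489 -0.0577 -0.1991] yaw 1.784049223765165 F [ 0.5855 -0.1478  0.7173] w 0.6
turn [0.0033 0.0042 0.0017]
```

View pics/w2.png

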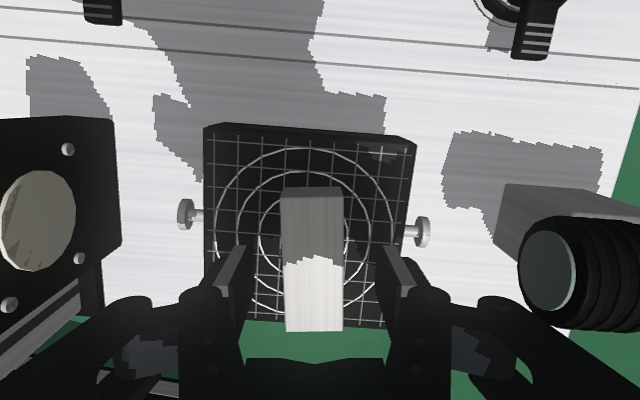

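The sample sits at (312,260), between the fingers and aligned with them. I'll lower a little and close.

Emit:
arm_command(series=[[[0,0,0,0.6,0,-0.2,0.6],[0,0,0,0,0,0,0],[0,0,0,0,0,0,0],[0,0,0,0,0,0,0],[0,0,0,0,0,0,0],[0,0,0,0,0,0,0]]], newtons=40)

```text
time: 3.85
tool_pos: [0.6721, -0.1508, 0.1123]
tcp_rot: [-0.169, 1.556, 0.165]
wrist_force: [0.3, 0.3, -0.6]
width: 0.282
```

```bash
python3 -c "
from h import *
go([.671,-.1505,.1095],down(np.pi/2+.21))"
```

```text
t 3.85 tcp [ 0.6721 -0.1508  0.1123] shift cm [ 0.2837  0.0542 -0.1061] yaw 1.7832442437933407 F [ 0.2645  0.2912 -0.5898] w 0.282
turn [0.0025 0.0077 0.0034]
```

Emit:
arm_command(series=[[[0,0,0,-1.5,0,0,0],[0,0,0,-3,0,0,0],[0,0,0,-3.5,0,0,0],[0,0,0,-3,0,0,0],[0,0,0,-1,0,0,0],[0,0,0,0,0,0,0]]])

```text
time: 4.45
tool_pos: [0.6693, -0.15, 0.237]
tcp_rot: [-0.167, 1.561, 0.166]
wrist_force: [0.4, -0.5, -2.7]
width: 0.28
```

```bash
python3 -c "
from h import *
go([.552,.306,.22],down(np.pi/2-.07))"
```

```text
t 4.45 tcp [ 0.6693 -0.15    0.237 ] shift cm [ 1.6496 47.0535 -1.8508] yaw 1.783378273754999 F [ 0.4454 -0.5181 -2.7338] w 0.28
turn [0.2826 0.0031 0.0006]
```

Emit:
arm_command(series=[[[0.028,0,0,0,3,-0.2,0],[0.028,0,0,0,4.4,-0.35,0],[0.028,0,0,0,4.4,-0.45,0],[0.028,0,0,0,4.4,-0.6,0],[0.028,0,0,0,4.4,-0.7,0],[0.028,0,0,0,4.4,-0.85,0],[0.028,0,0,0,4.4,-1,0],[0.028,0,0,0,4.4,-1.1,0],[0.028,0,0,0,4.4,-1.2,0],[0.028,0,0,0,3,-1,0]]])

```text
time: 5.45
tool_pos: [0.5518, 0.2635, 0.2188]
tcp_rot: [0.065, 1.587, -0.075]
wrist_force: [-0.6, -1.1, -2.1]
width: 0.28
```

```bash
python3 -c "
from h import *
go([.552,.306,.22],down(np.pi/2-.07))"
```

```text
t 5.45 tcp [0.5518 0.2635 0.2188] shift cm [-0.1454  4.2294 -0.364 ] yaw 1.4818214536175438 F [-0.5798 -1.0892 -2.0872] w 0.28
turn [-0.019  -0.0169  0.0068]
```

Emit:
arm_command(series=[[[-0.01,-0.01,0.006,-0.5,3,-0.3,0],[0,0,0,0,1,0,0],[0,0,0,0,0,0,0]]])

```text
time: 5.75
tool_pos: [0.5471, 0.3084, 0.2174]
tcp_rot: [0.054, 1.585, -0.061]
wrist_force: [-0.3, -1.0, -2.8]
width: 0.28
```

```bash
python3 -c "
from h import *
go([.552,.306,.22],down(np.pi/2-.07))
p,d,T=grab('wrist','w3')
p,d,T=grab('top','t3')
cv2.imwrite('pics/t3c.png',cv2.resize(p[120:260,140:300],None,fx=4,fy=4))
"
```

```text
t 5.75 tcp [0.5471 0.3084 0.2174] shift cm [-0.2638 -0.2035  0.4973] yaw 1.4979237737433186 F [-0.2917 -1.0288 -2.7672] w 0.28
turn [-0.0029 -0.0152  0.0047]
```

View pics/w3.png

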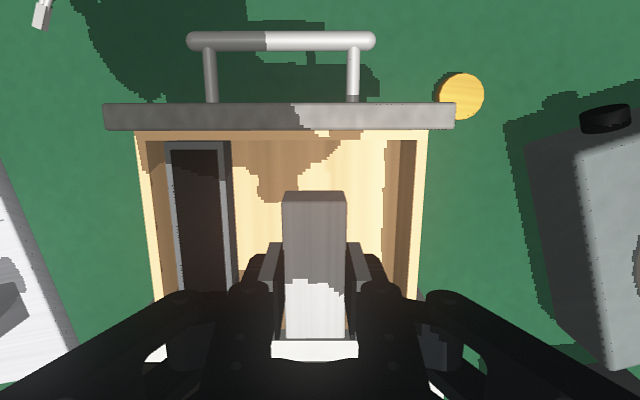

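View pics/t3c.png

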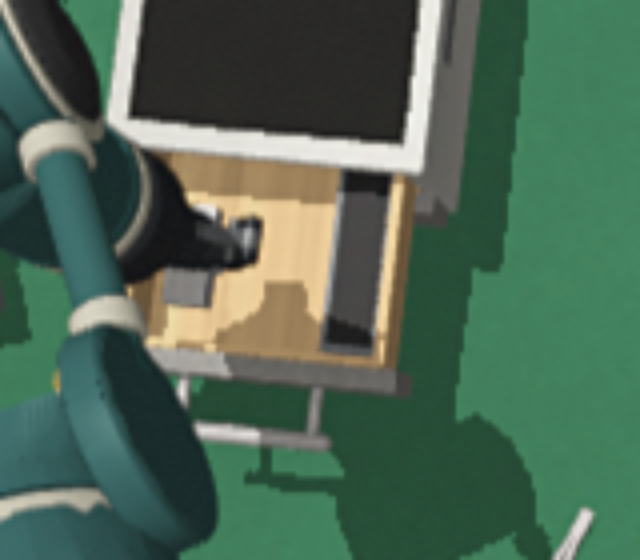

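```bash
python3 -c "
from h import *
T=np.load('pics/w3_T.npy');d=np.load('pics/w3.npy')
for n,u,v in [('case',225,200),('caseR',231,230),('floor',242,200),('floor',360,180),('wallfoot',386,160),('wallfoot',386,200),('walltop',418,200),('walltop',416,250),('frontwall',300,134),('ffloor',300,145),('sam',286,205),('sam',343,205),('cabedge',315,352)]: print(n,deproj('wrist',u,v,d=d,T=T))
"
```

```text
case [0.5367 0.2491 0.1084]
caseR [0.5603 0.2482 0.1007]
floor [0.5429 0.2551 0.0855]
floor [0.5342 0.3412 0.086 ]
wallfoot [0.5209 0.3598 0.0877]
wallfoot [0.5504 0.3595 0.0854]
walltop [0.5407 0.3713 0.1271]
walltop [0.5727 0.3697 0.1282]
frontwall [0.4961 0.3031 0.1286]
ffloor [0.5062 0.3005 0.087 ]
sam [0.5169 0.2996 0.2086]
sam [0.5182 0.3209 0.2094]
cabedge [0.6254 0.3025 0.1502]
```

Emit:
arm_command(series=[[[0,-0.015,0.005,2,-0.3,0.5,0],[0,0,0,3,0,0,0],[0,0,0,2.5,0,0,0],[0,0,0,1,0,0,0],[0,0,0,0,0,0,0]]])

```text
time: 6.35
tool_pos: [0.555, 0.295, 0.1303]
tcp_rot: [0.063, 1.568, -0.067]
wrist_force: [-0.3, 0.7, -2.6]
width: 0.281
```

```bash
python3 -c "
from h import *
go([.552,.304,.1133],down(np.pi/2-.07))"
```

```text
t 6.35 tcp [0.555  0.295  0.1303] shift cm [ 1.6963  0.8758 -0.3735] yaw 1.4878022615723496 F [-0.2683  0.6811 -2.559 ] w 0.281
turn [-0.013   0.0017  0.0026]
```

Emit:
arm_command(series=[[[-0.01,0,0,0.4,0.8,-0.3,0],[0,0,0,0.4,0.1,0,0],[0,0,0,0.3,0,0,0],[0,0,0,0,0,0,0]]])

```text
time: 6.75
tool_pos: [0.5552, 0.3047, 0.1222]
tcp_rot: [0.058, 1.564, -0.058]
wrist_force: [-0.6, 0.2, -1.9]
width: 0.282
```

```bash
python3 -c "
from h import *
go([.552,.304,.1133],down(np.pi/2-.07))"
```

```text
t 6.75 tcp [0.5552 0.3047 0.1222] shift cm [ 0.8865 -0.0894 -0.3156] yaw 1.4968511138637912 F [-0.6172  0.2484 -1.8694] w 0.282
turn [-0.0039  0.0063  0.0002]
```

Emit:
arm_command(series=[[[0,0.005,0,0.4,0,-0.2,0],[0,0,0,0.3,0,0,0],[0,0,0,0.3,0,0,0],[0,0,0,0,0,0,0]]])

```text
time: 7.15
tool_pos: [0.5543, 0.3059, 0.1136]
tcp_rot: [0.059, 1.566, -0.056]
wrist_force: [-0.3, 0.5, -1.8]
width: 0.278
```

```bash
python3 -c "
from h import *
go([.552,.304,.1133],down(np.pi/2-.07))"
```

```text
t 7.15 tcp [0.5543 0.3059 0.1136] shift cm [ 0.027  -0.2098 -0.2112] yaw 1.4977064079781883 F [-0.2639  0.4693 -1.7692] w 0.278
turn [-0.0031  0.0043 -0.0018]
```

Right at the predicted contact height, and still no contact force. I'll creep down.

Emit:
arm_command(series=[[[0,0,0,0.2,0,0,0],[0,0,0,0,0,0,0]]])

```text
time: 7.35
tool_pos: [0.5557, 0.3061, 0.1139]
tcp_rot: [0.059, 1.563, -0.055]
wrist_force: [-0.1, 0.1, -1.8]
width: 0.28
```

```bash
python3 -c "
from h import *
go([.552,.304,.1133],down(np.pi/2-.07))
p,d,T=grab('wrist','w4')"
```

```text
t 7.35 tcp [0.5557 0.3061 0.1139] shift cm [ 0.06   -0.2332 -0.3586] yaw 1.4981191359911676 F [-0.1017  0.1417 -1.8086] w 0.28
turn [-0.0027  0.0074 -0.0023]
```

View pics/w4.png

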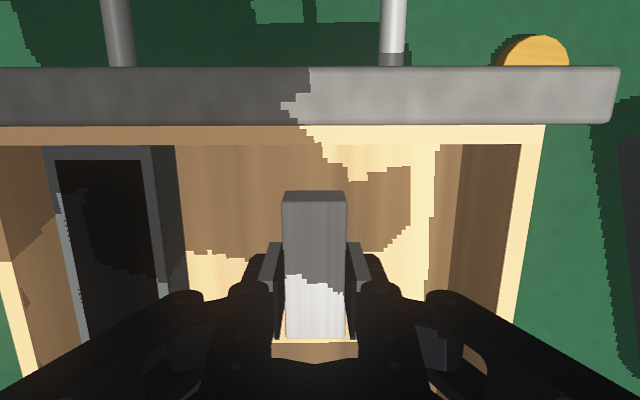

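Emit:
arm_command(series=[[[0,0,0,0.2,0,-0.1,0],[0,0,0,0.2,0,0,0],[0,0,0,0,0,0,0]]])

```text
time: 7.7
tool_pos: [0.5569, 0.3062, 0.1138]
tcp_rot: [0.059, 1.558, -0.055]
wrist_force: [-0.5, -0.3, -2.4]
width: 0.281
```

```bash
python3 -c "
from h import *
go([.552,.304,.1133],down(np.pi/2-.07))"
```

```text
t 7.7 tcp [0.5569 0.3062 0.1138] shift cm [ 0.0429 -0.2528 -0.4766] yaw 1.4983500720733427 F [-0.5351 -0.2784 -2.3785] w 0.281
turn [-0.0025  0.0121 -0.0032]
```

Emit:
arm_command(series=[[[0,0.01,0,0.4,0,-0.3,0],[0,0,0,0.2,0,0,0],[0,0,0,0,0,0,0]]])

```text
time: 8.0
tool_pos: [0.5579, 0.3064, 0.1136]
tcp_rot: [0.06, 1.56, -0.053]
wrist_force: [0.6, -0.7, -2.5]
width: 0.277
```

Emit:
arm_command(series=[[[0,0,0,0.4,0,-0.3,0]]])

```text
time: 8.1
tool_pos: [0.5577, 0.3067, 0.1132]
tcp_rot: [0.059, 1.554, -0.052]
wrist_force: [0.4, -9.1, 29.5]
width: 0.279
```

Emit:
arm_command(series=[[[0,0,0,0.4,0,-0.3,0]]])

```text
time: 8.2
tool_pos: [0.5576, 0.3067, 0.1132]
tcp_rot: [0.059, 1.548, -0.051]
wrist_force: [-0.1, -6.9, 20.2]
width: 0.278
```

Touching the floor. I'll relax, then release.

Emit:
arm_command(series=[[[0,0,0,0,0,0,0],[0,0,0,0,0,0,0.35],[0,0,0,0,0,0,0.45],[0,0,0,0,0,0,0.5]]])

```text
time: 8.6
tool_pos: [0.5572, 0.307, 0.113]
tcp_rot: [0.06, 1.548, -0.051]
wrist_force: [0.2, -0.4, 0.6]
width: 0.499
```

```bash
python3 -c "
from h import *
go([.552,.304,.22],down(np.pi/2-.07))
p,d,T=grab('wrist','w5')"
```

```text
t 8.6 tcp [0.5572 0.307  0.113 ] shift cm [-10.7132  -0.2668  -0.269 ] yaw 1.500294168500431 F [ 0.1565 -0.4052  0.5832] w 0.499
turn [-0.0006  0.0218 -0.0067]
```

View pics/w5.png

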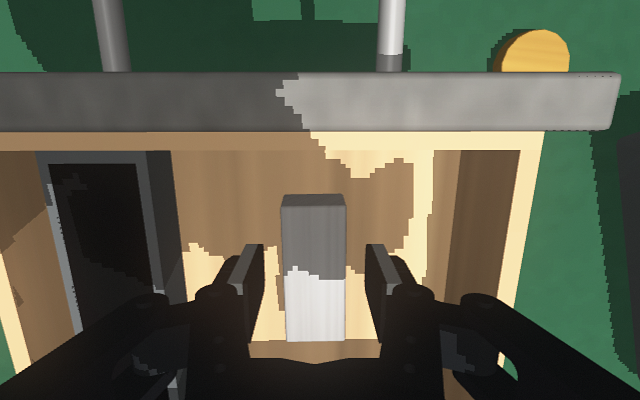

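```bash
sed -i 's/    if Rt is not None/    open("log.txt","a").write(repr((list(map(float,s["q"])),list(map(float,s["tool_pos"])),list(map(float,s["tcp_rot"]))))+"\\n")\n    if Rt is not None/' h.py; python3 -c "
from h import *
go([.552,.304,.22],down(np.pi/2-.07))"
```

```text
t 8.65 tcp [0.5571 0.307  0.1128] shift cm [-10.7314  -0.2622  -0.2565] yaw 1.5003389597997325 F [-0.0644 -0.0821  0.0047] w 0.5
turn [-0.0005  0.0214 -0.0065]
```

Emit:
arm_command(series=[[[0,0.02,0,-1.5,-0.1,0,0.5],[0,0,0,-3.5,0,0,0.5],[0,0,0,-3.5,0,0,0.5],[0,0,0,-1.5,0,0,0.5]]])

```text
time: 9.05
tool_pos: [0.5523, 0.3041, 0.2074]
tcp_rot: [0.055, 1.583, -0.055]
wrist_force: [-0.2, 0.3, 0.4]
width: 0.499
```

```bash
python3 -c "
from h import *
go([.517,-.07,.14],down(np.pi/2+.134))
p,d,T=grab('wrist','w6')"
```

```text
t 9.05 tcp [0.5523 0.3041 0.2074] shift cm [  6.774  -37.5585  -0.8237] yaw 1.5009768351422428 F [-0.199   0.3042  0.3514] w 0.499
turn [-0.2038 -0.0127 -0.0008]
```

View pics/w6.png

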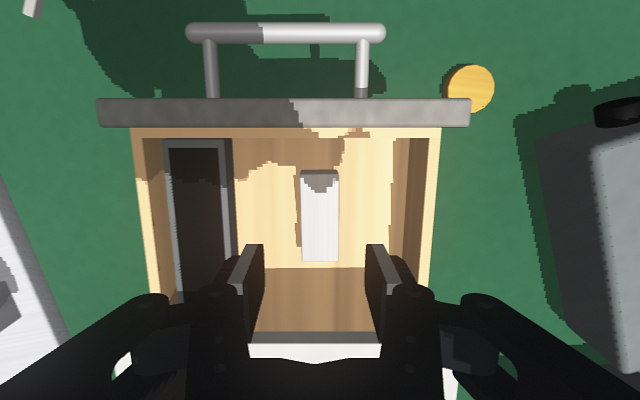

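Emit:
arm_command(series=[[[-0.02,0,0,0,-3,-0.1,0],[-0.02,0,0,0,-4,-0.2,0],[-0.02,0,0,0,-4,-0.3,0],[-0.02,0,0,0,-4,-0.4,0],[-0.02,0,0,0,-4,-0.5,0],[-0.02,0,0,0,-4,-0.6,0],[-0.02,0,0,1,-4,-0.7,0],[-0.02,0,0,1,-4,-0.8,0],[-0.02,0,0,1,-4,-0.8,0],[-0.02,0,0,1,-2,-0.5,0]]])

```text
time: 10.1
tool_pos: [0.5067, -0.0757, 0.1555]
tcp_rot: [-0.113, 1.585, 0.119]
wrist_force: [1.0, 0.4, -0.5]
width: 0.003
```

```bash
python3 -c "
from h import *
go([.517,-.07,.14],down(np.pi/2+.134))
p,d,T=grab('wrist','w7')
go([.517,-.07,.14],down(np.pi/2+.134))
"
```

```text
t 10.1 tcp [ 0.5067 -0.0757  0.1555] shift cm [1.5359 0.4012 1.1303] yaw 1.7183548451115263 F [ 0.9967  0.3883 -0.5228] w 0.003
turn [ 0.0136 -0.0172 -0.0052]
t 10.15 tcp [ 0.5049 -0.0772  0.1533] shift cm [1.3036 0.5265 1.3281] yaw 1.7185798740107205 F [-1.1942 -2.42   -2.2043] w 0.0
turn [ 0.0138 -0.0213 -0.0049]
```

View pics/w7.png

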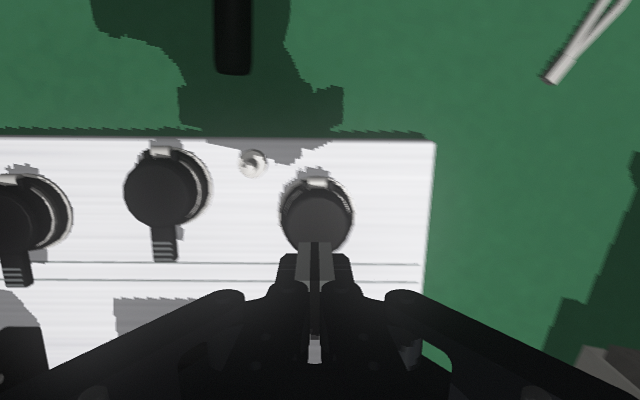

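```bash
python3 -c "
from h import *
T=np.load('pics/w7_T.npy');d=np.load('pics/w7.npy')
for u,v in [(317,217),(161,193),(252,163)]: print(deproj('wrist',u,v,z=.05,T=T),deproj('wrist',u,v,d=d,T=T))
"
```

```text
[ 0.5105 -0.0728  0.05  ] [ 0.5104 -0.0729  0.0502]
[ 0.5092 -0.1751  0.05  ] [ 0.5094 -0.1753  0.0494]
[ 0.4812 -0.119   0.05  ] [ 0.4816 -0.1194  0.0472]
```

Emit:
arm_command(series=[[[0.01,-0.02,0,2,0.5,1,0],[0,0,0,2.5,0,0,0],[0,0,0,1.5,0,0,0],[0,0,0,0,0,0,0]]])

```text
time: 10.55
tool_pos: [0.5101, -0.0713, 0.0858]
tcp_rot: [-0.098, 1.576, 0.109]
wrist_force: [-1.0, 0.4, -0.4]
width: -0.001
```

```bash
python3 -c "
from h import *
go([.514,-.071,.072],down(np.pi/2+.134))
"
```

```text
t 10.55 tcp [ 0.5101 -0.0713  0.0858] shift cm [ 1.3791 -0.0359  0.4036] yaw 1.702215646938404 F [-1.0029  0.4084 -0.3704] w -0.001
turn [-0.0026 -0.0068 -0.0077]
```

Emit:
arm_command(series=[[[0,0,0,0.6,0,0.4,0],[0,0,0,0.4,0,0,0]]])

```text
time: 10.75
tool_pos: [0.514, -0.07, 0.0749]
tcp_rot: [-0.098, 1.576, 0.11]
wrist_force: [-0.4, -0.0, -0.8]
width: -0.0
```

Emit:
arm_command(series=[[[0,0,0,0.3,0,0,0]]])

```text
time: 10.85
tool_pos: [0.5144, -0.0698, 0.0719]
tcp_rot: [-0.098, 1.576, 0.11]
wrist_force: [-1.1, 0.0, 4.9]
width: 0.003
```

Emit:
arm_command(series=[[[0,0,0,0.3,0,0,0]]])

```text
time: 10.95
tool_pos: [0.5147, -0.0698, 0.0715]
tcp_rot: [-0.099, 1.577, 0.11]
wrist_force: [-14.9, 0.9, 33.6]
width: -0.0
```

Cap 3 is rigid: 34 N with no travel. Next is cap 2.

Emit:
arm_command(series=[[[0,0,0,-2.5,0,0,0],[0,0,0,-1,0,0,0],[0,0,0,0,-3.5,-0.6,0],[0,0,0,0,-3.5,-0.6,0],[0,0,0,0,-3,-0.6,0],[0,0,0,0,0,0,0]]])

```text
time: 11.55
tool_pos: [0.5147, -0.1741, 0.1118]
tcp_rot: [-0.105, 1.566, 0.111]
wrist_force: [0.2, 1.4, 0.6]
width: 0.0
```

```bash
python3 -c "
from h import *
go([.5105,-.175,.075],down(np.pi/2+.134))
"
```

```text
t 11.55 tcp [ 0.5147 -0.1741  0.1118] shift cm [ 3.6784 -0.0463 -0.4402] yaw 1.708378114152504 F [0.2324 1.4438 0.5769] w 0.0
turn [ 0.0036  0.002  -0.0033]
```

Emit:
arm_command(series=[[[0,0,0,2,0,-0.4,0],[0,0,0,1,0,0,0],[0,0,0,0.6,0,0,0],[0,0,0,0,0,0,0]]])

```text
time: 11.95
tool_pos: [0.5119, -0.1742, 0.0755]
tcp_rot: [-0.104, 1.563, 0.109]
wrist_force: [0.4, 0.4, 0.1]
width: -0.003
```

Emit:
arm_command(series=[[[0,0,0,0.3,0,0,0]]])

```text
time: 12.05
tool_pos: [0.5126, -0.1738, 0.0728]
tcp_rot: [-0.104, 1.563, 0.109]
wrist_force: [0.2, -0.2, 0.4]
width: 0.003
```

Emit:
arm_command(series=[[[0,0,0,0.3,0,0,0]]])

```text
time: 12.15
tool_pos: [0.5128, -0.1735, 0.07]
tcp_rot: [-0.105, 1.563, 0.11]
wrist_force: [-1.8, -0.1, 1.4]
width: -0.003
```

Emit:
arm_command(series=[[[0,0,0,0.3,0,0,0]]])

```text
time: 12.25
tool_pos: [0.513, -0.1734, 0.0674]
tcp_rot: [-0.106, 1.562, 0.11]
wrist_force: [-2.1, -0.2, 3.7]
width: -0.007
```

Emit:
arm_command(series=[[[0,0,0,0.3,0,0,0]]])

```text
time: 12.35
tool_pos: [0.5136, -0.1735, 0.0659]
tcp_rot: [-0.106, 1.562, 0.11]
wrist_force: [-7.6, 2.4, 24.0]
width: -0.003
```

Cap 2 sank about 6 mm at 1.5–3.7 N, so it's the loose one. I'll back off and look at its lip.

Emit:
arm_command(series=[[[0,0,0,-2,0,0,0],[0,0,0,-3,0,0,0.4],[0,0,0,-3,0,0,0.4],[0,0,0,0,0,0,0.4],[0,0,0,0,0,0,0.4]]])

```text
time: 12.85
tool_pos: [0.514, -0.1732, 0.1485]
tcp_rot: [-0.107, 1.56, 0.11]
wrist_force: [-1.3, -0.3, -1.3]
width: 0.404
```

```bash
python3 -c "
from h import *
go([.547,-.1695,.12],down(np.pi/2+.134))
p,d,T=grab('wrist','w8')
s=bot.read_state();print(s['q'])
"
```

```text
t 12.85 tcp [ 0.514  -0.1732  0.1485] shift cm [ 2.88   -0.0951  3.2996] yaw 1.7089870808796215 F [-1.3292 -0.305  -1.2921] w 0.404
turn [ 0.0042  0.0079 -0.0019]
[-0.3743  0.1012  1.9982  0.0064  1.0354 -2.0865]
```

View pics/w8.png

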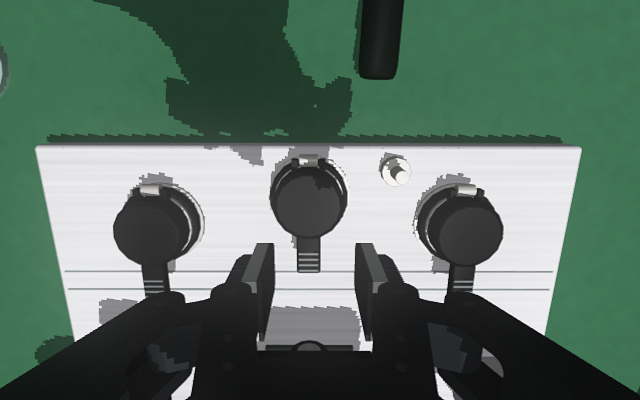

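Caps are at (308,200), (465,230) and (152,228). Lip 2 is at (308,252), centred between the fingers. Before gripping, I'll rehearse the 60° tilt in free space to check the arm can reach it.

Emit:
arm_command(series=[[[0,-0.1,0,0,0,0,0.4],[0,-0.13,0,0,0,0,0.4],[0,-0.13,0,0,0,0,0.4],[0,-0.13,0,0,0,0,0.4],[0,-0.13,0,0,0,0,0.4],[0,-0.13,0,0,0,0,0.4],[0,-0.13,0,0,0,0,0.4],[0,-0.13,0,0,0,0,0.4],[0,0,0,0,0,0,0.4]]])

```text
time: 13.8
tool_pos: [0.5257, -0.0746, 0.2117]
tcp_rot: [-0.059, 0.705, -0.05]
wrist_force: [0.6, 0.4, 0.9]
width: 0.399
```

```bash
python3 -c "
from h import *
go([.514,-.173,.1],down(np.pi/2+.134))
s=bot.read_state();print(s['q'],s['tool_pos']);print(R.from_rotvec(s['tcp_rot']).as_matrix())
"
```

```text
t 13.8 tcp [ 0.5257 -0.0746  0.2117] shift cm [ 6.9768 -9.0595 -9.6126] yaw 1.5449851082626578 F [0.6217 0.3598 0.9275] w 0.399
turn [-0.1191  0.8583  0.1351]
[-0.2775 -0.3946  2.5261  0.7745  0.2096 -2.5515] [ 0.5257 -0.0746  0.2117]
[[ 0.7605  0.0257  0.6489]
 [-0.0653  0.9972  0.037 ]
 [-0.6461 -0.0705  0.76  ]]
```

```bash
cat > fk.py <<'E'
from h import *
from scipy.optimize import least_squares
def Ry(a): return R.from_euler('y',a).as_matrix()
def Rz(a): return R.from_euler('z',a).as_matrix()
ez=np.array([0,0,1.]);ex=np.array([1.,0,0]);ey=np.array([0,1.,0])
def fk(q,p):
    h,a,L1,L2,b,L3,dl,dw=p
    A=Rz(q[0]);P=A@(a*ex+dl*ey)+h*ez
    A=A@Ry(q[1]);P=P+A@(L1*ez)
    A=A@Ry(q[2]);P=P+A@(b*ex+L2*ez)
    A=A@Rz(q[3])
    A=A@Ry(q[4]);P=P+A@(dw*ex+L3*ez)
    A=A@Rz(q[5])
    return P,A
if __name__=="__main__":
    D=[eval(l) for l in open("log.txt")]
    D=[d for d in D]+[([1.3031,.2647,1.6054,0,1.2737,-.0369],[.1542,.6564,.252],[.1795,1.5635,-.183])]
    # tool frame: x along A z; find const
    C=[fk(d[0],[0]*8)[1].T@R.from_rotvec(d[2]).as_matrix() for d in D]
    print(C[0],C[-2])
    f=lambda p:np.concatenate([fk(d[0],p)[0]-d[1] for d in D])
    s=least_squares(f,[.3,0,.4,.35,0,.25,.025,0],loss='soft_l1',f_scale=.003)
    print(s.x,np.abs(f(s.x)).reshape(-1,3).max(1))
    np.save("p.npy",s.x)
E
python3 fk.py
```

```text
[[-0. -1. -0.]
 [ 0.  0. -1.]
 [ 1. -0.  0.]] [[-0. -1. -0.]
 [-0. -0. -1.]
 [ 1. -0. -0.]]
[ 0.2517 -0.      0.512   0.5662  0.0013  0.3257  0.0249 -0.    ] [0. 0. 0. 0. 0. 0. 0. 0. 0.]
```

```bash
cat > ik.py <<'E'
from fk import *
p=np.load("p.npy")
Cm=np.array([[0,-1,0],[0,0,-1],[1,0,0.]])
lo=np.array([-2.63,-.94,.31,-1.31,0,-2.55]);hi=np.array([2.63,2.18,2.57,4.45,2.66,2.55])
th=.134;X=np.array([np.cos(th),np.sin(th),0]);Y=np.array([-np.sin(th),np.cos(th),0]);Z=np.array([0,0,1.])
def tool(tau,half=False):
    x=-Z*np.cos(tau)+X*np.sin(tau); y=-Y if half else Y
    return np.c_[x,y,np.cross(x,y)]
def ik(P,Rt):
    best=None
    seeds=[np.array([-.374,.1,2.,.0,1.03,q6]) for q6 in(-2,1)]+[np.array([-.3,-.3,2.4,q4,.5,q6]) for q4 in(-.8,.8,2.5) for q6 in(-2,0,1.5)]
    for s0 in seeds:
        f=lambda q:np.r_[fk(q,p)[0]-P, .2*(R.from_matrix((fk(q,p)[1]@Cm).T@Rt).as_rotvec())]
        s=least_squares(f,np.clip(s0,lo+1e-3,hi-1e-3),bounds=(lo,hi))
        if best is None or s.cost<best[0]-1e-9: best=(s.cost,s.x,f(s.x))
    return best
def lippos(cap,thc,bias=0):
    H=cap-.027*X; H=np.array([H[0],H[1],.034])
    a,b=.0625+bias,.010
    return H+X*(a*np.cos(thc)-b*np.sin(thc))+Z*(a*np.sin(thc)+b*np.cos(thc))
E
python3 - <<'E'
from ik import *
T=np.load('pics/w8_T.npy');d=np.load('pics/w8.npy')
for n,u,v,z in [('cap2',307,201,.05),('lipend',309,272,.048),('lip',309,253,.048),('cap3?',463,230,.05),('cap1?',151,228,.05)]: print(n,deproj('wrist',u,v,z=z,T=T),deproj('wrist',u,v,d=d,T=T))
cap=np.array([.5105,-.174,.05])
D=np.pi/180
for half in(0,1):
  for thc,tau in [(0,0),(0,-15*D),(60*D,0),(60*D,15*D),(60*D,30*D),(60*D,40*D),(60*D,45*D),(60*D,60*D)]:
    x=tool(tau)[:,0]; P=lippos(cap,thc,.003)-.016*x
    c,q,r=ik(P,tool(tau,half)); print(half,round(thc/D),round(tau/D),"cost %.1e"%c,q,P)
E
```

```text
cap2 [ 0.5087 -0.1785  0.05  ] [ 0.5091 -0.1785  0.0485]
lipend [ 0.5583 -0.1706  0.048 ] [ 0.5577 -0.1706  0.0493]
lip [ 0.5446 -0.1724  0.048 ] [ 0.5438 -0.1725  0.0498]
cap3? [ 0.5141 -0.076   0.05  ] [ 0.5138 -0.0765  0.0511]
cap1? [ 0.5404 -0.2757  0.05  ] [ 0.5404 -0.2757  0.05  ]
0 0 0 cost 7.3e-24 [-0.342   0.2693  1.9873 -0.      0.885  -2.0468] [ 0.5487 -0.1689  0.06  ]
0 0 -15 cost 2.9e-16 [-0.28    0.4158  1.8102 -0.1139  1.1585 -1.9264] [ 0.5528 -0.1683  0.0595]
0 60 0 cost 9.2e-24 [-0.3773  0.1374  2.0349 -0.      0.9693 -2.0821] [ 0.5076 -0.1744  0.1117]
0 60 15 cost 2.8e-25 [-0.4716  0.0087  2.1993  0.223   0.7292 -2.3277] [ 0.5035 -0.1749  0.1112]
0 60 30 cost 1.6e-04 [-0.5201 -0.0826  2.337   0.4711  0.5315 -2.55  ] [ 0.4997 -0.1755  0.1096]
0 60 40 cost 3.5e-04 [-0.7206 -0.057   2.5145  1.4781  0.5545  2.55  ] [ 0.4974 -0.1758  0.108 ]
0 60 45 cost 6.4e-05 [-0.7471 -0.0546  2.5156  1.4832  0.5998  2.55  ] [ 0.4964 -0.1759  0.107 ]
0 60 60 cost 4.1e-06 [-0.8703  0.0616  2.57    1.773   0.8477  2.1639] [ 0.4939 -0.1762  0.1037]
1 0 0 cost 3.1e-22 [-0.342   0.2693  1.9873  0.      0.885   1.0948] [ 0.5487 -0.1689  0.06  ]
1 0 -15 cost 2.1e-25 [-0.28    0.4158  1.8102 -0.1139  1.1585  1.2152] [ 0.5528 -0.1683  0.0595]
1 60 0 cost 9.2e-25 [-0.3773  0.1374  2.0349  0.      0.9693  1.0595] [ 0.5076 -0.1744  0.1117]
1 60 15 cost 1.1e-24 [-0.4716  0.0087  2.1993  0.223   0.7292  0.8139] [ 0.5035 -0.1749  0.1112]
1 60 30 cost 5.2e-26 [-0.5914 -0.0725  2.3549  0.6784  0.557   0.3159] [ 0.4997 -0.1755  0.1096]
1 60 40 cost 2.9e-23 [-0.6828 -0.0835  2.4476  1.1253  0.546  -0.1748] [ 0.4974 -0.1758  0.108 ]
1 60 45 cost 1.9e-22 [-0.7302 -0.071   2.4887  1.3436  0.5848 -0.4213] [ 0.4964 -0.1759  0.107 ]
1 60 60 cost 4.1e-06 [-0.8703  0.0616  2.57    1.773   0.8477 -0.9777] [ 0.4939 -0.1762  0.1037]
```

FK fits the log exactly. IK shows the tilt is reachable only with the half-turned grasp, so I'll undo the tilt and turn the tool half round.

Emit:
arm_command(series=[[[0.03,0.13,0.02,-0.5,-1,0,0.4],[0.03,0.13,0.02,0,-1.5,0,0.4],[0.03,0.13,0.02,0,-1.5,0,0.4],[0.03,0.13,0.02,0,-1.5,0,0.4],[0.03,0.13,0.02,0,-1.5,0,0.4],[0.03,0.13,0.02,0,-1,0,0.4],[0.14,0.05,0,0,0,0,0.4],[0.14,0,0,0,0,0,0.4],[0.14,0,0,0,0,0,0.4],[0.14,0,0,0,0,0,0.4]]])

```text
time: 14.8
tool_pos: [0.5161, -0.1605, 0.1969]
tcp_rot: [0.646, 1.509, -0.457]
wrist_force: [0.2, 0.4, 0.9]
width: 0.396
```

```bash
cat >> ik.py <<'E'
cap=np.array([.5095,-.1755,.05]);D=np.pi/180
def pose(thc,phi=15*D,bias=.004,t=.016):
    Rt=tool(thc-phi,True);return lippos(cap,thc,bias)-t*Rt[:,0],Rt
E
python3 -c "
from ik import *
P,Rt=pose(0);print(P)
go(P+[0.01,0,.09],Rt)
print(bot.read_state()['q'])"
```

```text
[ 0.5527 -0.1697  0.0595]
t 14.8 tcp [ 0.5161 -0.1605  0.1969] shift cm [4.7437 1.8125 4.3943] yaw 0.8636790699644332 F [0.1811 0.4162 0.9249] w 0.396
turn [ 2.2927 -0.2831 -0.2979]
[-0.4181  0.0611  1.95    0.128   1.1524 -1.3378]
```

Emit:
arm_command(series=[[[0.145,-0.018,-0.018,0,0,0,0.4],[0.145,-0.018,-0.018,0,0,0,0.4],[0.145,-0.018,-0.018,0,0,0,0.4],[0.145,-0.018,-0.018,0,0,0,0.4],[0.145,-0.018,-0.018,0,0,0,0.4],[0.145,-0.018,-0.018,0,0,0,0.4],[0.145,-0.018,-0.018,0,0,0,0.4],[0.145,-0.018,-0.018,0,0,0,0.4],[0.145,-0.018,-0.018,0,0,0,0.4],[0.145,-0.018,-0.018,0,0,0,0.4]]])

```text
time: 15.8
tool_pos: [0.5108, -0.1742, 0.1805]
tcp_rot: [1.486, 0.864, -1.792]
wrist_force: [-0.3, 0.1, -0.0]
width: 0.401
```

```bash
python3 -c "
from ik import *
P,Rt=pose(0)
go(P+[0.01,0,.09],Rt)
print(bot.read_state()['q'])"
```

```text
t 15.8 tcp [ 0.5108 -0.1742  0.1805] shift cm [ 2.2599  4.229  -3.7201] yaw -0.6140926681100817 F [-0.3081  0.0664 -0.0156] w 0.401
turn [ 0.8215 -0.0781 -0.0876]
[-0.3082  0.1461  1.8925 -0.1174  1.2281  0.3463]
```

Emit:
arm_command(series=[[[0.137,-0.013,-0.015,0.3,0,0,0.4],[0.137,-0.013,-0.015,0.3,0,0,0.4],[0.137,-0.013,-0.015,0.3,0,0,0.4],[0.137,-0.013,-0.015,0,0,0,0.4],[0.137,-0.013,-0.015,0,0,0,0.4],[0.137,-0.013,-0.015,0,0,0,0.4],[0,0,0,0,0,0,0.4]]])

```text
time: 16.5
tool_pos: [0.5066, -0.1832, 0.16]
tcp_rot: [1.829, 0.08, -2.463]
wrist_force: [-0.1, -0.2, -0.7]
width: 0.4
```

```bash
python3 -c "
from ik import *
P,Rt=pose(0)
go(P+[0.006,0,.06],Rt)
print(bot.read_state()['q'])"
```

```text
t 16.5 tcp [ 0.5066 -0.1832  0.16  ] shift cm [ 2.3366 -0.8855 -6.2622] yaw -1.481316348510827 F [-0.1042 -0.1994 -0.6763] w 0.4
turn [-0.0431  0.0319  0.0111]
[-0.3225  0.2567  1.8194 -0.1205  1.337   1.203 ]
```

Emit:
arm_command(series=[[[-0.02,0.015,0,0,-0.4,-2,0.4],[-0.02,0.015,0.01,0.3,-0.4,-2.2,0.4],[0,0,0,1,0,-2,0.4],[0,0,0,0,0,0,0.4]]])

```text
time: 16.9
tool_pos: [0.5616, -0.1726, 0.1251]
tcp_rot: [1.832, 0.135, -2.411]
wrist_force: [-0.8, -0.2, 0.5]
width: 0.399
```

```bash
python3 -c "
from ik import *
P,Rt=pose(0)
go(P,Rt)
p,d,T=grab('wrist','w9')
pp=proj('wrist',np.array([lippos(cap,0),lippos(cap,0)+.0125*X,lippos(cap,0)-.0125*X]),T);print(pp)
for q in pp: cv2.circle(p,tuple(int(v) for v in q.round()),2,(0,0,255),-1)
cv2.imwrite('pics/w9b.png',p)
go(P,Rt)
p,d,T=grab('scene','s9');cv2.imwrite('pics/s9c.png',cv2.resize(p[100:350,200:450],None,fx=2.4,fy=2.4))"
```

```text
t 16.9 tcp [ 0.5616 -0.1726  0.1251] shift cm [ 6.5491 -0.384  -0.9463] yaw -1.4294442495186097 F [-0.8288 -0.1623  0.4722] w 0.399
turn [0.0082 0.0091 0.002 ]
[[307.1813 207.8845]
 [307.1319 189.3048]
 [307.2279 225.3773]]
t 16.95 tcp [ 0.5611 -0.1728  0.126 ] shift cm [ 6.6244 -0.4041 -1.0235] yaw -1.4299544151224892 F [-0.0769 -0.2373  0.0286] w 0.401
turn [0.0076 0.0092 0.0017]
```

View pics/w9b.png

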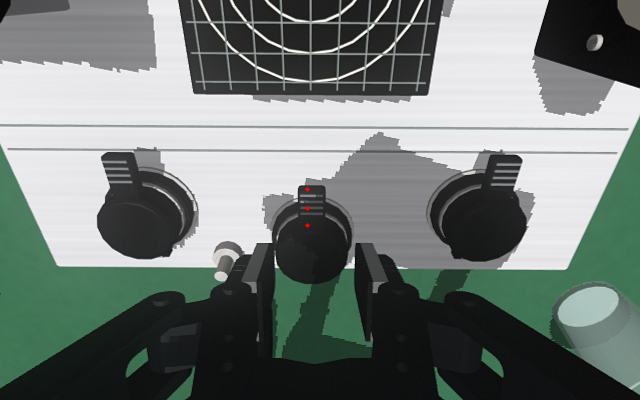

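View pics/s9c.png

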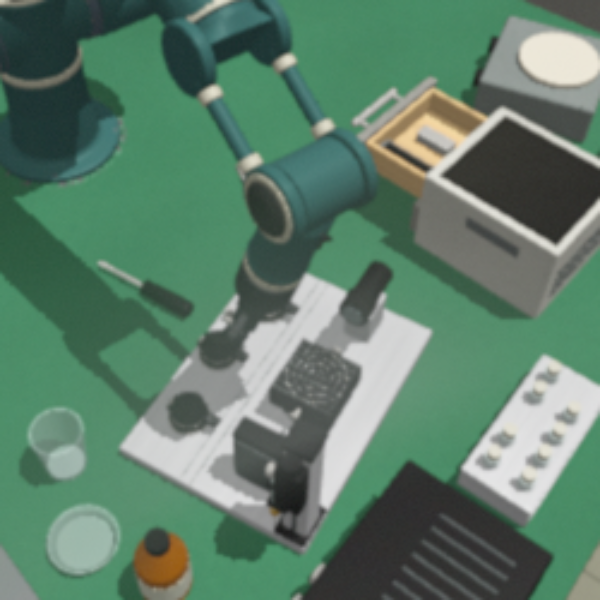

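The lip is at (312,205), about 3.5 mm to the cap-1 side of my estimate, and the fingers are centred on it. I'll correct the model and descend.

```bash
sed -i 's/cap=np.array(\[.5095,-.1755,.05\])/cap=np.array([.5099,-.1786,.05])/' ik.py; python3 -c "
from ik import *
P,Rt=pose(0)
go(P,Rt)"
```

```text
t 17.0 tcp [ 0.561  -0.1729  0.1269] shift cm [ 6.708  -0.1033 -1.0525] yaw -1.4309789384812222 F [-0.3274 -0.3455 -0.3266] w 0.402
turn [0.0064 0.0084 0.0014]
```

Emit:
arm_command(series=[[[0.005,0.005,0,1.5,0,-0.5,0.4],[0,0,0,1.5,0,-0.5,0.4],[0,0,0,1,0,0,0.4],[0,0,0,0,0,0,0.4]]])

```text
time: 17.4
tool_pos: [0.5582, -0.1741, 0.083]
tcp_rot: [1.841, 0.127, -2.409]
wrist_force: [-0.6, -0.2, -0.4]
width: 0.399
```

```bash
python3 -c "
from ik import *
P,Rt=pose(0)
go(P,Rt)"
```

```text
t 17.4 tcp [ 0.5582 -0.1741  0.083 ] shift cm [ 2.4009 -0.2001 -0.1509] yaw -1.4352643654806119 F [-0.5535 -0.1975 -0.4284] w 0.399
turn [0.0019 0.0039 0.0013]
```

```bash
python3 -c "
from ik import *
p,d,T=grab('wrist','w10')"
```

```text
(no output)
```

View pics/w10.png

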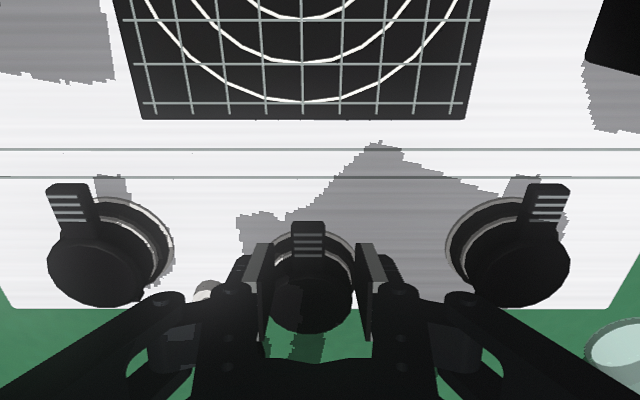

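The lip is at (308,240), 2–3 mm left of the finger mid-line, which agrees with the computed −0.2 cm. I'll go down.

Emit:
arm_command(series=[[[0,0,0,1.2,-0.2,-0.2,0.4],[0,0,0,0.9,0,0,0.4],[0,0,0,0.3,0,0,0.4],[0,0,0,0,0,0,0.4]]])

```text
time: 17.85
tool_pos: [0.554, -0.1728, 0.0587]
tcp_rot: [1.843, 0.126, -2.407]
wrist_force: [0.4, 0.3, -0.5]
width: 0.403
```

```bash
python3 -c "
from ik import *
P,Rt=pose(0)
go(P,Rt)
p,d,T=grab('wrist','w11')"
```

```text
t 17.85 tcp [ 0.554  -0.1728  0.0587] shift cm [-0.0519 -0.0144  0.0972] yaw -1.4349598766323008 F [ 0.3717  0.3097 -0.4518] w 0.403
turn [0.002  0.002  0.0003]
```

View pics/w11.png

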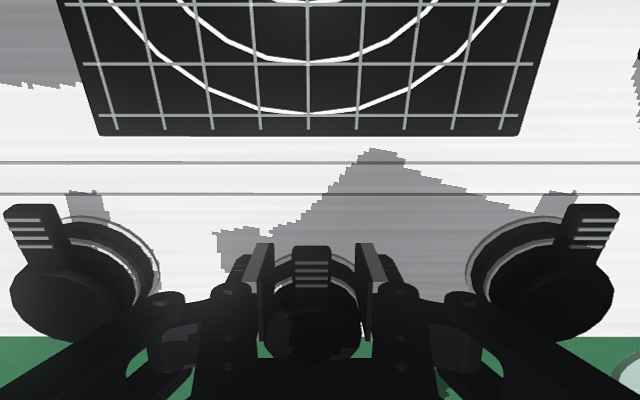

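The fingers straddle the lip at (312,265). I'll close gently.

Emit:
arm_command(series=[[[0,0,0,0,0,0,0.2],[0,0,0,0,0,0,0],[0,0,0,0,0,0,0],[0,0,0,0,0,0,0]]], newtons=30)

```text
time: 18.3
tool_pos: [0.5543, -0.1718, 0.0596]
tcp_rot: [1.844, 0.128, -2.407]
wrist_force: [0.4, 0.8, -0.2]
width: 0.173
```

```bash
python3 -c "
from ik import *
P,Rt=pose(0)
go(P,Rt)
H=cap-.027*X;H[2]=.034
s=bot.read_state();Rc=R.from_rotvec(s['tcp_rot']).as_matrix()
r=s['tool_pos']-H
print('r',r, Rc.T@r)
# screw row: rotate dth about -Y (world) through H
for dth in (.05,.1,.11):
  Q=R.from_rotvec(-Y*dth)
  print(dth,'turn',Rc.T@(-Y*dth),'shift cm',Rc.T@(Q.apply(r)-r)*100)
"
```

```text
t 18.3 tcp [ 0.5543 -0.1718  0.0596] shift cm [0.0493 0.0808 0.1225] yaw -1.434963284866944 F [ 0.3717  0.7695 -0.2116] w 0.173
turn [0.0023 0.0013 0.0015]
r [0.0712 0.0104 0.0256] [-0.0434 -0.0007 -0.0628]
0.05 turn [-0.0001  0.05    0.0001] shift cm [-0.3085 -0.001   0.225 ]
0.1 turn [-0.0001  0.1     0.0002] shift cm [-0.6054 -0.002   0.4651]
0.11 turn [-0.0002  0.11    0.0003] shift cm [-0.6633 -0.0022  0.5149]
```

```bash
cat >> ik.py <<'E'
def nxt(th):
    H=cap-.027*X;H[2]=.034
    R0=R.from_rotvec([1.844,.128,-2.407]).as_matrix();p0=np.array([.5543,-.1718,.0596])
    Q=R.from_rotvec(-Y*th).as_matrix()
    s=bot.read_state();Rc=R.from_rotvec(s['tcp_rot']).as_matrix()
    rv=R.from_matrix(Rc@R0.T).as_rotvec();print("tool angle now deg",-(rv@Y)/D,"pos angle", ) 
    r=s['tool_pos']-H;a=np.arctan2(r[2],r@X);r0=p0-H;a0=np.arctan2(r0[2],r0@X);print("arc deg",(a-a0)/D,"rad",np.hypot(r[2],r@X)-np.hypot(r0[2],r0@X))
    go(H+Q@r0,Q@R0);print(s['q'])
E
```

Emit:
arm_command(series=[[[0,0.05,0,-0.35,0,0.2,0],[0,0.07,0,-0.45,0,0.3,0],[0,0.07,0,-0.45,0,0.3,0]]])

```text
time: 18.6
tool_pos: [0.5485, -0.1726, 0.0719]
tcp_rot: [2.068, 0.146, -2.226]
wrist_force: [-1.3, 1.3, -0.4]
width: 0.177
```

```bash
python3 -c "
from ik import *
nxt(20*D)
"
```

```text
tool angle now deg 10.879079702800446 pos angle
arc deg 10.284242656312797 rad -0.0001686286068539461
t 18.6 tcp [ 0.5485 -0.1726  0.0719] shift cm [-1.015  -0.0061  0.7986] yaw -1.432019745650469 F [-1.289   1.2725 -0.3664] w 0.177
turn [0.0022 0.1592 0.0008]
[-0.3304  0.2925  1.9316 -0.0377  0.9841  1.1234]
```

Emit:
arm_command(series=[[[0,0.08,0,-0.5,0,0.4,0],[0,0.08,0,-0.5,0,0.4,0],[0,0.08,0,-0.5,0,0.4,0]]])

```text
time: 18.9
tool_pos: [0.5365, -0.1744, 0.0876]
tcp_rot: [2.336, 0.164, -1.957]
wrist_force: [0.8, 2.2, -3.3]
width: 0.171
```

```bash
python3 -c "
from ik import *
nxt(40*D)
p,d,T=grab('wrist','w12')
"
```

```text
tool angle now deg 25.16176296647027 pos angle
arc deg 25.230259125679485 rad -0.00030274412371419923
t 18.9 tcp [ 0.5365 -0.1744  0.0876] shift cm [-1.4725 -0.0242  1.2913] yaw -1.4310790497392623 F [ 0.8101  2.2012 -3.3494] w 0.171
turn [0.0027 0.259  0.001 ]
[-0.4116  0.1344  2.1024  0.134   0.7592  0.9289]
```

View pics/w12.png

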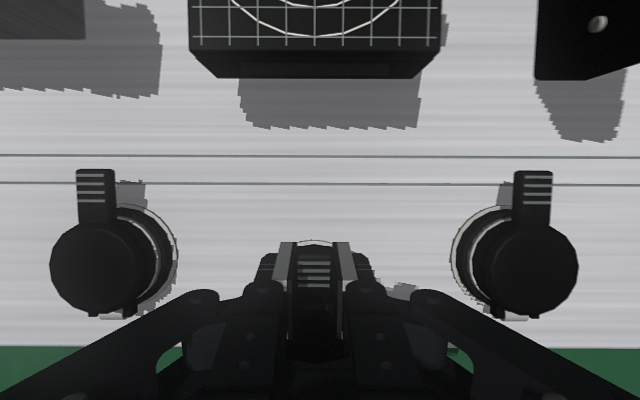

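The lip (313,280) is between the pads and lifting with them, the forces are small, and the other two caps are still shut. I'll continue.

Emit:
arm_command(series=[[[0,0.08,0,-0.46,0,0.41,0],[0,0.08,0,-0.46,0,0.41,0],[0,0.08,0,-0.46,0,0.41,0]]])

```text
time: 19.25
tool_pos: [0.5206, -0.1765, 0.0991]
tcp_rot: [2.57, 0.181, -1.659]
wrist_force: [1.0, 4.7, -3.4]
width: 0.174
```

```bash
python3 -c "
from ik import *
nxt(60*D)
"
```

```text
tool angle now deg 39.391164711532994 pos angle
arc deg 40.17934086823127 rad -0.0009987635151122165
t 19.25 tcp [ 0.5206 -0.1765  0.0991] shift cm [-1.9036 -0.0358  1.7885] yaw -1.429546996357469 F [ 1.0293  4.6712 -3.3778] w 0.174
turn [0.0042 0.3597 0.002 ]
[-0.5232  0.0058  2.2698  0.4815  0.5773  0.5377]
```

Emit:
arm_command(series=[[[0,0.06,0,-0.35,0,0.3,0],[0,0.06,0,-0.35,0,0.3,0],[0,0.06,0,-0.35,0,0.3,0]]])

```text
time: 19.55
tool_pos: [0.5077, -0.1781, 0.1048]
tcp_rot: [2.72, 0.194, -1.418]
wrist_force: [2.1, 2.7, -5.7]
width: 0.175
```

```bash
python3 -c "
from ik import *
nxt(61*D)
"
```

```text
tool angle now deg 50.006228644354486 pos angle
arc deg 51.07498806353544 rad -0.001294039033228625
t 19.55 tcp [ 0.5077 -0.1781  0.1048] shift cm [-1.0766 -0.0121  0.7562] yaw -1.4274777663401903 F [ 2.0892  2.6714 -5.7156] w 0.175
turn [0.0057 0.1919 0.0035]
[-0.629  -0.0547  2.3857  0.9082  0.5297  0.0605]
```

Emit:
arm_command(series=[[[0,0.06,0,-0.35,0,0.26,0],[0,0.06,0,-0.35,0,0.26,0],[0,0.06,0,-0.32,0,0.25,0]]])

```text
time: 19.85
tool_pos: [0.495, -0.1799, 0.1076]
tcp_rot: [2.847, 0.207, -1.165]
wrist_force: [0.3, 2.3, -7.3]
width: 0.176
```

```bash
python3 -c "
from ik import *
nxt(61*D)
p,d,T=grab('wrist','w13')
p,d,T=grab('scene','s13');cv2.imwrite('pics/s13c.png',cv2.resize(p[100:350,200:450],None,fx=2.4,fy=2.4))
p,d,T=grab('top','t13')
"
```

```text
tool angle now deg 60.54368092225364 pos angle
arc deg 61.125457768154085 rad -0.0017412489351991134
t 19.85 tcp [ 0.495  -0.1799  0.1076] shift cm [-0.0868 -0.0078 -0.1519] yaw -1.424349367494952 F [ 0.3307  2.3319 -7.3245] w 0.176
turn [0.0089 0.008  0.005 ]
[-0.7499 -0.0645  2.4864  1.3474  0.6056 -0.4519]
```

View pics/w13.png

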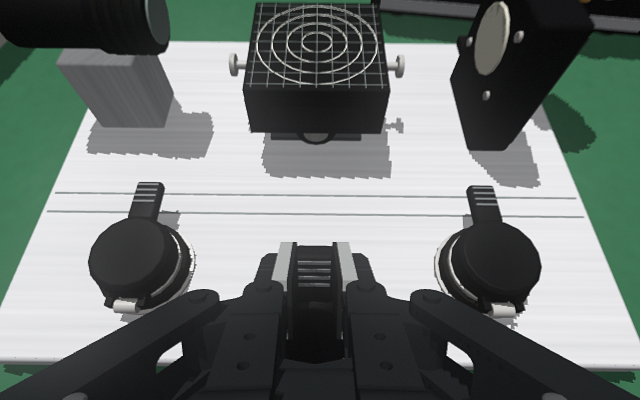

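View pics/s13c.png

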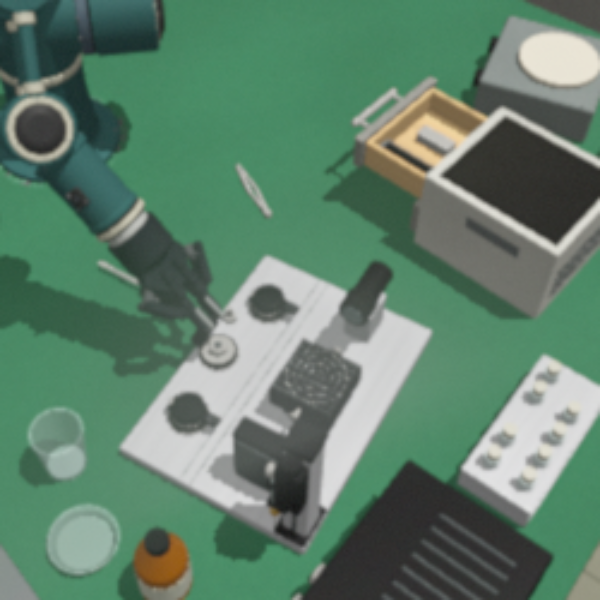

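View pics/t13.png

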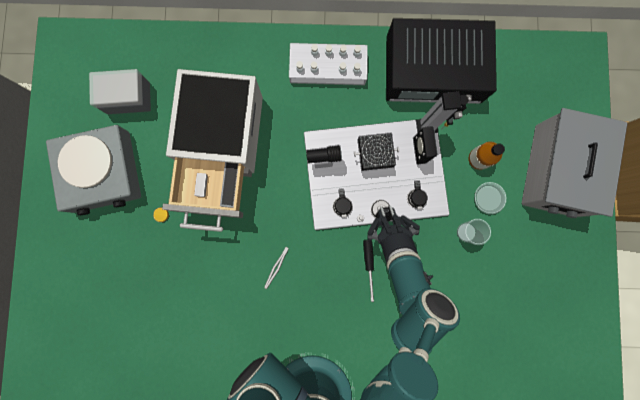

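Cap 2 is open, with the bolt exposed at scene crop (219,350). Caps 1 and 3 are shut, the sample lies in the drawer at top view (201,185), and nothing else has moved. I'll let it settle and hand in.

Emit:
arm_command(series=[[[0,0,0,0,0,0,0],[0,0,0,0,0,0,0],[0,0,0,0,0,0,0],[0,0,0,0,0,0,0],[0,0,0,0,0,0,0]]])

```text
time: 20.5
tool_pos: [0.4958, -0.1794, 0.1072]
tcp_rot: [2.841, 0.212, -1.177]
wrist_force: [-0.6, -0.1, -2.9]
width: 0.174
```

```bash
python3 -c "
from ik import *
nxt(61*D); print(bot.read_state()['joint_vel'])
"
```

```text
tool angle now deg 60.05615638053624 pos angle
arc deg 60.36549130280988 rad -0.001958384326425283
t 20.5 tcp [ 0.4958 -0.1794  0.1072] shift cm [-0.1815  0.0282 -0.1113] yaw -1.4213047266261694 F [-0.5983 -0.0706 -2.873 ] w 0.174
turn [0.0097 0.0165 0.0084]
[-0.7446 -0.063   2.4807  1.3282  0.6027 -0.431 ]
[ 0.0062 -0.0004 -0.0025 -0.0103 -0.0035  0.0077]
```

```bash
python3 -c "
from h import *
print(bot.finish_job())"
```

```text
the job is handed in; nothing more can be done
None
```

The sample block is in the drawer, and the arm is holding the loose bolt's cap open at about 60°. I handed in at 20.5 s of the 64 s allowed.

- **Sample:** I gripped the block on the stage, lowered it until it touched the drawer floor, and only then let go. Later wrist, scene and top pictures show it lying flat in the free part of the drawer.
- **Tapping:** Cap 3 did not give, even at 34 N. Cap 2 sank about 6 mm at 1.5 to 4 N and then went solid, so it covers the loose bolt. I did not tap cap 1, since only one bolt is loose.
- **Cap 2:** I gripped its lip and swung the tool along the hinge arc. From the arm's pose, the opening is 60.1° by tool angle and 60.4° by arc. At the last reading the arm was still, the grip held and the wrist force was about 3 N.
- **Everything else:** Caps 1 and 3 are shut in the last pictures, and I saw nothing else moved on the bench.

**Not as planned:**
- A free-space rehearsal of the tilt hit a joint limit, and the tool drifted about 10 cm without touching anything. I switched to a half-turned grasp, which could reach.
- The tool ended about 2 mm inside the ideal hinge radius, which is within the calibration error.
- The cap's angle was not read from a joint sensor, and `finish_job` reports no verdict.

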